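# Set the stock tags on the vial board

## Task

On the vial stock board, flip the hinged tags so that exactly the full bins (all six vials in place) show the disc face up, their tags leaning towards the bin, and the bins that are not full show the X face up, their tags leaning towards the robot; some tags are already right. Push each wrong tag over gently with the fingertips, without pinching it or forcing it against its stop, and leave the bins, bottle, beaker and jar where they stand.

Things in the scene. Friction and masses are not known exactly. Their poses are not given: they have to be found in the camera images.
- board: plywood plank 250 x 380 x 12 mm, fixed on the bench (place and yaw vary), with a row of four hinged tags and four vial bins behind. Origin: on the bench top under the middle of the tag row. x points from the tags to the bins (away from the robot; plank from -70 to +180 mm), y along the row. Stations at y = +-42.5 and +-127.5 mm; which tag and bin is at which station varies.
- hinge1 (a point): middle of the hinge pin of tag 1, 74 mm above the bench, on a fixed dark steel post (nothing of the post rises more than 11 mm above the pin). Axes as the board's: x towards the bin of this station, whose centre is 93 to 98 mm along x; y along the pin; z up.
- hinge2 (a point): middle of the hinge pin of tag 2, 74 mm above the bench, on a fixed dark steel post (nothing of the post rises more than 11 mm above the pin). Axes as the board's: x towards the bin of this station, whose centre is 93 to 98 mm along x; y along the pin; z up.
- hinge3 (a point): middle of the hinge pin of tag 3, 74 mm above the bench, on a fixed dark steel post (nothing of the post rises more than 11 mm above the pin). Axes as the board's: x towards the bin of this station, whose centre is 93 to 98 mm along x; y along the pin; z up.
- hinge4 (a point): middle of the hinge pin of tag 4, 74 mm above the bench, on a fixed dark steel post (nothing of the post rises more than 11 mm above the pin). Axes as the board's: x towards the bin of this station, whose centre is 93 to 98 mm along x; y along the pin; z up.
- tag1 (a joint): lean of tag 1, rad: 0 upright, +0.65 on its stop towards the bin (raised disc face up = full), -0.65 on its stop towards the robot (raised X face up = reorder). White plate 46 mm wide along the pin, 4 mm thick, free edge 52 mm from the pin, 30 g; swings freely and falls by its weight to the nearer stop (under 1 N at the free edge flips it).
- tag2 (a joint): lean of tag 2, rad: 0 upright, +0.65 on its stop towards the bin (raised disc face up = full), -0.65 on its stop towards the robot (raised X face up = reorder). White plate 46 mm wide along the pin, 4 mm thick, free edge 52 mm from the pin, 30 g; swings freely and falls by its weight to the nearer stop (under 1 N at the free edge flips it).
- tag3 (a joint): lean of tag 3, rad: 0 upright, +0.65 on its stop towards the bin (raised disc face up = full), -0.65 on its stop towards the robot (raised X face up = reorder). White plate 46 mm wide along the pin, 4 mm thick, free edge 52 mm from the pin, 30 g; swings freely and falls by its weight to the nearer stop (under 1 N at the free edge flips it).
- tag4 (a joint): lean of tag 4, rad: 0 upright, +0.65 on its stop towards the bin (raised disc face up = full), -0.65 on its stop towards the robot (raised X face up = reorder). White plate 46 mm wide along the pin, 4 mm thick, free edge 52 mm from the pin, 30 g; swings freely and falls by its weight to the nearer stop (under 1 N at the free edge flips it).
- bin_full_a: loose grey open bin, 90 (x) x 70 (y) x 35 mm, standing on the board; origin: centre of its underside, 12 mm above the bench. Vials: amber, white caps, tops 54 mm above the underside, in 3 rows of 2. Full: six vials.
- bin_full_b: loose grey open bin, 90 (x) x 70 (y) x 35 mm, standing on the board; origin: centre of its underside, 12 mm above the bench. Vials: amber, white caps, tops 54 mm above the underside, in 3 rows of 2. Full: six vials.
- bin_low: loose grey open bin, 90 (x) x 70 (y) x 35 mm, standing on the board; origin: centre of its underside, 12 mm above the bench. Vials: amber, white caps, tops 54 mm above the underside, in 3 rows of 2. Not full: two vials left.
- bin_empty: loose grey open bin, 90 (x) x 70 (y) x 35 mm, standing on the board; origin: centre of its underside, 12 mm above the bench. Not full: no vials.
- reagent_bottle: bystander: loose amber bottle, 60 mm across, 140 mm tall, on the bench near the +y end of the board; origin: centre of its underside.
- beaker: bystander: loose open glass beaker, 64 mm across, 85 mm tall, on the bench near the -y end of the board; origin: centre of its underside.
- small_jar: bystander: loose white jar with a black lid, 36 mm across, 45 mm tall, standing on the robot-side strip of the board in front of the tags (top 57 mm above the bench); origin: centre of its underside.
Things that resemble listed ones, but are neither listed nor needed, are in the scene too. What is shaped like the bin_low but pink is not meant.

How it is judged (in metres and radians):
At the end, for the whole second after the job is handed in: every tag in front of a full bin leans towards the bin (joint above +0.5 rad), every tag in front of a bin that is not full leans towards the robot (joint below -0.5 rad), all at rest (under 0.3 rad/s), the bins still standing behind their tags ((((horizontal distance between hinge1 and bin_full_a below 0.112 m or horizontal distance between hinge1 and bin_full_b below 0.112 m) and value of joint tag1 above 0.5 rad) or ((horizontal distance between hinge1 and bin_low below 0.112 m or horizontal distance between hinge1 and bin_empty below 0.112 m) and value of joint tag1 below -0.5 rad)) and (((horizontal distance between hinge2 and bin_full_a below 0.112 m or horizontal distance between hinge2 and bin_full_b below 0.112 m) and value of joint tag2 above 0.5 rad) or ((horizontal distance between hinge2 and bin_low below 0.112 m or horizontal distance between hinge2 and bin_empty below 0.112 m) and value of joint tag2 below -0.5 rad)) and (((horizontal distance between hinge3 and bin_full_a below 0.112 m or horizontal distance between hinge3 and bin_full_b below 0.112 m) and value of joint tag3 above 0.5 rad) or ((horizontal distance between hinge3 and bin_low below 0.112 m or horizontal distance between hinge3 and bin_empty below 0.112 m) and value of joint tag3 below -0.5 rad)) and (((horizontal distance between hinge4 and bin_full_a below 0.112 m or horizontal distance between hinge4 and bin_full_b below 0.112 m) and value of joint tag4 above 0.5 rad) or ((horizontal distance between hinge4 and bin_low below 0.112 m or horizontal distance between hinge4 and bin_empty below 0.112 m) and value of joint tag4 below -0.5 rad)) and velocity of joint tag1 between -0.3 and 0.3 rad/s and velocity of joint tag2 between -0.3 and 0.3 rad/s and velocity of joint tag3 between -0.3 and 0.3 rad/s and velocity of joint tag4 between -0.3 and 0.3 rad/s); the robot touches nothing.
It fails at once if a bin is lifted, pushed more than 20 mm or tipped (distance of any of bin_full_a, bin_full_b, bin_low, bin_empty from where it was at the start of the episode above 0.02 m or angle between any of bin_full_a, bin_full_b, bin_low, bin_empty's own z axis and vertical above 0.3 rad).
It fails at once if the amber bottle, the beaker or the small jar is lifted, pushed more than 20 mm or tipped (distance of any of reagent_bottle, beaker, small_jar from where it was at the start of the episode above 0.02 m or angle between any of reagent_bottle, beaker, small_jar's own z axis and vertical above 0.3 rad).
It fails at once if a tag is pinched or forced: more than 15 N between the fingers and it (contact force between the fingers and tag1 above 15 N or contact force between the fingers and tag2 above 15 N or contact force between the fingers and tag3 above 15 N or contact force between the fingers and tag4 above 15 N).
It also fails if it takes over 48 s, if anything falls off the work surface, if the arm or the gripper's body presses on something with over 40 N, if the wrist force passes 120 N, or if a joint passes its speed limit or range.

## Robot

A 6-joint arm with a two-finger parallel gripper is mounted at the origin on the work surface. World frame = base frame: x ahead of the robot, y to its left, z up, the work surface at z = 0. Lengths are in mm, angles in rad, forces in N, time in s.
With the tool pointing down it reaches from about 400 to 825 mm from the base axis. Payload 7 kg.
Tool frame: the origin (TCP) lies at the very end of the fingers, on their centre line; the grasp point (between the pads) lies 19 mm behind it; y points along the fingers, x is the direction in which the jaws open and shut, and the axes are right-handed (so a half turn about y gives the same grasp; the last joint's range is limited). The gripper opens to 85 mm and grips with 20 to 120 N. Pads are 22 mm wide; open, the fingers measure 114 mm over their backs; the gripper's body (76 mm by 85 mm) begins 54 mm behind the grasp point. The pads swing forward as they close: fully open they stand 13 mm farther back than shut.
Start: joints at [1.619, 0.359, 0.012, 0, -1.224, -0.288], TCP at [160.329, 655.66, 231.302] pointing down, gripper open.
Joint ranges: [-3.07, 3.07], [-1.43, 2.12], [-1.02, 1.25], [-3.03, 1.67], [-3.05, -0], [-3.03, 3.03]. Speed limits (rad/s): [2.39, 2.39, 3.01, 3.14, 3.14, 3.14].

## Interface

Orientations are given as a unit quaternion [w, x, y, z].
In Python, from station import env gives the robot as it stands. The module is installed in compiled form; this text tells all that it offers.
- The arm moves only by the shell command python3 -m crank 'ROWS'. ROWS is JSON, a list of rows, each a list of 5 numbers: the shift along the tool's x, y, z in cm, then the turn about the tool's y in degrees, then the gripper command: -1 is fully open, 1 is shut, values between are in proportion. In form: [[dx, dy, dz, spin, hand], ...]. A call has 1 to 10 rows; each row is the pose to reach, as a shift and turn from the pose commanded when the call began, along the tool's axes at that moment; what a row does not reach only later rows make up. A row lasts 1/8 s, in which the tool goes at most 62.5 mm and 10.7 degrees, less where a joint would pass 70% of its speed; a pose out of reach is approached as far as the arm can. A call with a gripper value outside its range is refused whole. The fingers move at their own pace and stop on an object; the grip force is fixed at half the most. Time passes only in rows, so rows that repeat a pose let the fingers close. It gives the time, the measured TCP pose, the force and the opening at its end, in the units of the state.
- env.sense(): the state, without advancing time (a new reading comes with each control period).
- env.read_camera(name): name is "scene" or "top"; returns the picture (400x640x3 uint8, red, green, blue); there is no depth.
- env.get_calibration(name): a dict with "mtx" (3x3 intrinsics, pixels), "k1" (the pictures are not rectified: a ray, as slopes to the right and down, at radius r is drawn at 1 + k1 r^2 times it, then the intrinsics apply), "extrinsics" (4x4, takes a point from camera to world coordinates). Camera axes: x right, y up, looking along -z (the intrinsics and any distortion apply to the point x, -y, -z); pixel columns grow to the right and rows downward; lengths in mm; the calibration is good to about 2 mm. A picture is of the moment at which its call begins. get_calibration takes no time and is no camera call.
- env.finish_job(): hands the job in, once; it reports no verdict.
The state is a dict: "time_s": time; "joint_pos": joint angles; "joint_velocities": joint speeds; "joint_efforts": joint torques, N m; "ee_pos": TCP position; "tool_rot": TCP orientation; "contact_force": force on the tool from outside, world axes, zero at the start; "ft_torque": the same for the moment, N m; "opening": finger opening in mm.
Only numpy, scipy, OpenCV 4.12 (cv2) and the standard library are available. Lean on these libraries where they do the work, as an engineer would, in place of code of your own. Each camera call takes 0.05 s, during which the arm holds its last target.

## Working session

There is one attempt and no reset: what is moved stays moved. The work goes in short steps, Python scripts to look and compute and a shell command to move; the robot and the scene stay as the last step left them, time stands still between calls to the robot, and variables do not carry over. Pictures are saved under pics/ and viewed, and the job is handed in when it is done.

```bash
mkdir -p pics; python3 - <<'E'
from station import env
import cv2
for n in("scene","top"):
    cv2.imwrite(f"pics/{n}0.png",env.read_camera(n)[:,:,::-1])
    c=env.get_calibration(n);print(n,c)
s=env.sense();print(s)
E
```

```text
scene {'mtx': array([[376.44691974,   0.        , 316.1564455 ],
       [  0.        , 376.44691974, 202.21953789],
       [  0.        ,   0.        ,   1.        ]]), 'k1': -0.07564642536618646, 'extrinsics': array([[-6.59276356e-01, -6.43721581e-01,  3.88557863e-01,
         9.21157914e+02],
       [ 7.51896017e-01, -5.62592951e-01,  3.43717255e-01,
         3.44184461e+02],
       [-2.65829983e-03,  5.18759769e-01,  8.54915923e-01,
         8.26692615e+02],
       [ 0.00000000e+00,  0.00000000e+00,  0.00000000e+00,
         1.00000000e+00]])}
top {'mtx': array([[391.45278574,   0.        , 333.05659121],
       [  0.        , 391.45278574, 199.60224776],
       [  0.        ,   0.        ,   1.        ]]), 'k1': 0.023054024515026302, 'extrinsics': array([[ 2.19773507e-02,  9.92729310e-01, -1.18344893e-01,
         4.87683307e+02],
       [-9.99756885e-01,  2.16121028e-02, -4.36892311e-03,
         2.33374410e+01],
       [-1.77947603e-03,  1.18412139e-01,  9.92962939e-01,
         9.30304293e+02],
       [ 0.00000000e+00,  0.00000000e+00,  0.00000000e+00,
         1.00000000e+00]])}
{'time_s': 0.1, 'joint_pos': array([ 1.61910668e+00,  3.59321728e-01,  1.11353117e-02, -3.10814468e-04,
       -1.22410523e+00, -2.88101295e-01]), 'joint_velocities': array([-0.00141717, -0.00184898,  0.00134037,  0.00140331,  0.00090429,
       -0.00303737]), 'joint_efforts': array([-1.83602577e-03, -5.84762943e+01,  2.94109601e+01,  6.95450038e+00,
       -3.16696438e-03,  1.46269446e-05]), 'ee_pos': array([160.2347259 , 655.25095321, 230.44618147]), 'tool_rot': array([-0.43618657,  0.43696703, -0.55586639,  0.55660907]), 'contact_force': array([-0.65857813,  1.59302121,  0.46142902]), 'ft_torque': array([-0.03508226, -0.02246094,  0.01702444]), 'opening': 85.19956063735079}
```

View pics/scene0.png

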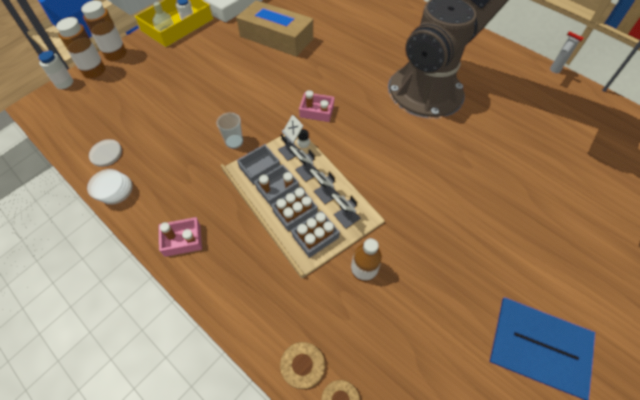

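View pics/top0.png

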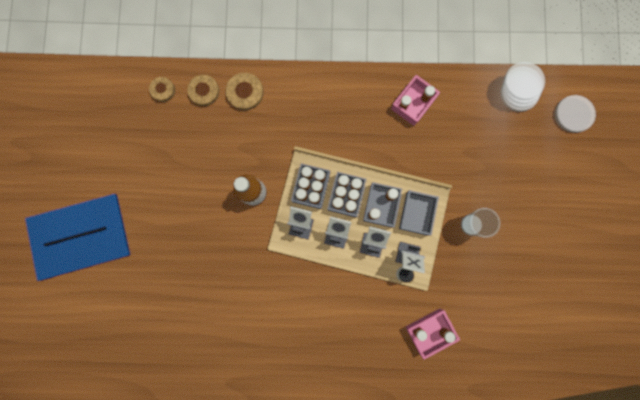

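```bash
python3 - <<'E'
import cv2
a=cv2.imread("pics/top0.png")[140:300,255:455];cv2.imwrite("pics/topc.png",cv2.resize(a,None,fx=4,fy=3.75*16/15,interpolation=2)[:600])
a=cv2.imread("pics/scene0.png")[100:280,215:390];cv2.imwrite("pics/scec.png",cv2.resize(a,None,fx=3.33,fy=3.33,interpolation=2))
E
```

```text
(no output)
```

View pics/topc.png

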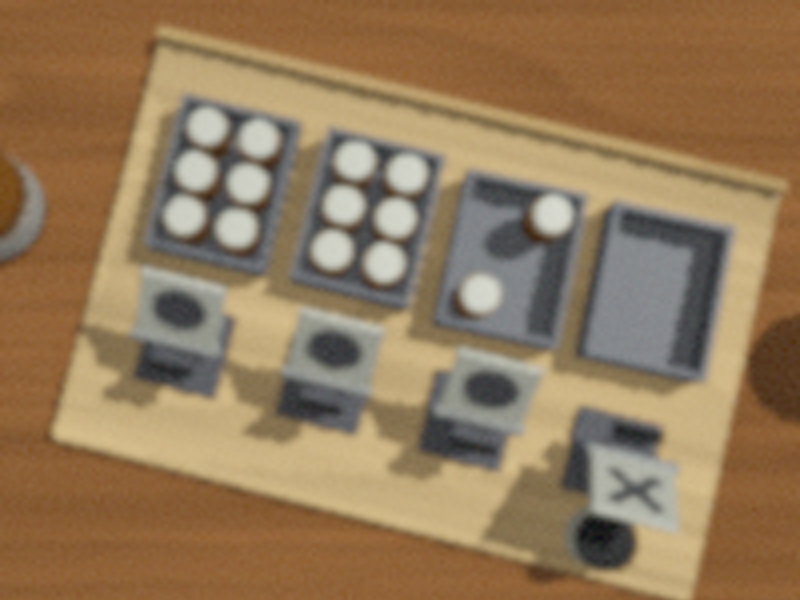

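View pics/scec.png

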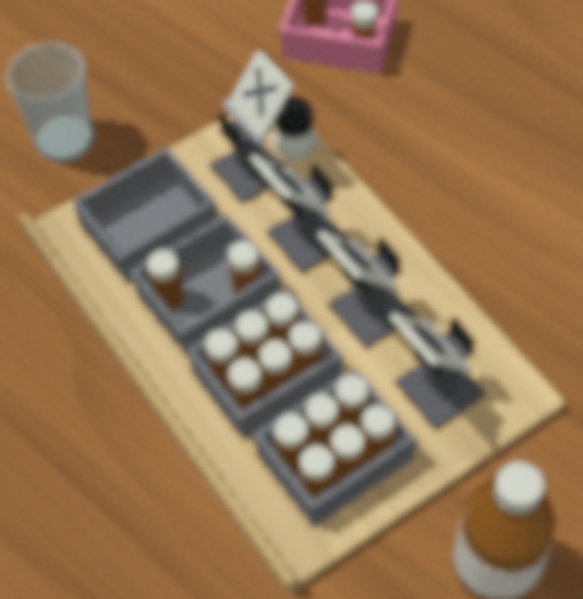

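```bash
cat > h.py <<'E'
import numpy as np,cv2
from station import env
from scipy.spatial.transform import Rotation as R
def ray(n,uv):
    c=env.get_calibration(n);m=c["mtx"];k=c["k1"];E=c["extrinsics"]
    d=np.array([(uv[0]-m[0,2])/m[0,0],(uv[1]-m[1,2])/m[1,1]]);p=d.copy()
    for _ in range(20):p=d/(1+k*(p@p))
    return E[:3,3],E[:3,:3]@np.array([p[0],-p[1],-1])
def pix(n,uv,z):
    o,d=ray(n,uv);return o+d*(z-o[2])/d[2]
def proj(n,P):
    c=env.get_calibration(n);m=c["mtx"];E=c["extrinsics"]
    q=E[:3,:3].T@(np.array(P)-E[:3,3]);p=np.array([q[0],-q[1]])/-q[2];p=p*(1+c["k1"]*(p@p))
    return m[0,0]*p[0]+m[0,2],m[1,1]*p[1]+m[1,2]
E
python3 - <<'E'
from h import *
cc={(-70,190):(52,437),(180,190):(158,28),(180,-190):(787,185),(-70,-190):(692,600)}
L=[];W=[]
for l,c in cc.items():
    w=pix("top",(255+c[0]/4,140+c[1]/4),12);L.append(l);W.append(w[:2]);print(l,w.round(1))
# bin tops z=47: corners; tag free edges
L=np.array(L,float);W=np.array(W)
lc=L.mean(0);wc=W.mean(0);A=(L-lc).T@(W-wc);th=np.arctan2(A[0,1]-A[1,0],A[0,0]+A[1,1])
r=np.array([[np.cos(th),-np.sin(th)],[np.sin(th),np.cos(th)]])
o=wc-r@lc;print("yaw",th,"origin",o,"res",(W-(L@r.T+o)).round(1).tolist())
def toB(p):return r.T@(p[:2]-o)
for nm,c,z in [("t3 edge L",(460,345),115),("t3 edge R",(543,368),115),("t2L",(300,308),115),("t2R",(383,325),115),("t1L",(142,267),115),("t1R",(226,285),115),("t4 L",(590,510),115),("t4 R",(676,529),115),("jar",(604,538),57)]:
    print(nm,toB(pix("top",(255+c[0]/4,140+c[1]/4),z)).round(1))
for nm,c,z in [("t3 edge scene R",(250,152),115),("t3 L",(312,207),115)]:
    pass
np.savez("b.npz",r=r,o=o,th=th)
s=env.sense();q=s["tool_rot"];print(R.from_quat(q[[1,2,3,0]]).as_matrix().round(3))
E
```

```text
(-70, 190) [477.6 176.1  12. ]
(180, 190) [722.2 122.7  12. ]
(180, -190) [ 635.  -252.7   12. ]
(-70, -190) [ 393.2 -194.8   12. ]
yaw -0.22561063101529072 origin [503.40883242 -24.87305253] res [[-0.1, 0.1], [0.9, 2.6], [-1.3, -2.3], [0.5, -0.4]]
t3 edge L [ 32.5 -19.5]
t3 edge R [ 31.5 -64. ]
t2L [30.8 65.9]
t2R [32.8 21.8]
t1L [ 31.4 151.4]
t1R [ 33.  106.4]
t4 L [ -33.3 -103.8]
t4 R [ -31.8 -148.5]
jar [ -46.7 -125.1]
[[-0.238 -0.     0.971]
 [-0.971 -0.002 -0.238]
 [ 0.002 -1.     0.   ]]
```

```bash
python3 - <<'E'
from h import *
b=np.load("b.npz");r,o,th=b["r"],b["o"],b["th"]
s=env.sense();M=R.from_quat(s["tool_rot"][[1,2,3,0]]).as_matrix()
for l in [(60,-42.5)]:
    w=r@np.array(l)+o;print(w,(M.T@(np.array([*w,231])-s["ee_pos"])/10).round(2))
print("yaw err deg (tool z vs board x)",np.degrees(np.arctan2(M[1,2],M[0,2])-th))
E
```

```text
[552.3809775  -79.71809794] [6.207e+01 5.000e-02 5.555e+01]
yaw err deg (tool z vs board x) -0.818529548976372
```

```bash
python3 -m crank '[[4,0,4,0,1],[8,0,8,0,1],[12,0,12,0,1],[16,0,16,0,1],[20,0,20,0,1],[24,0,24,0,1],[28,0,28,0,1],[32,0,32,0,1],[34,0,34,0,1],[34,0,34,0,1]]'
```

```text
time_s: 1.35
ee_pos: [410.3, 242.9, 231.1]
tool_rot: [0.436, -0.436, 0.557, -0.557]
contact_force: [-0.5, 0.6, 0.6]
opening: 0.1
```

```bash
python3 -m crank '[[4,0,3,0,1],[8,0,6,0,1],[12,0,9,0,1],[16,0,12,0,1],[20,0,15,0,1],[24,0,18,0,1],[27,0,20.5,0,1],[28.1,0,21.5,0.8,1],[28.1,0,21.5,0.8,1],[28.1,0,21.5,0.8,1]]'; python3 - <<'E'
from h import *
b=np.load("b.npz");r,o,th=b["r"],b["o"],b["th"]
s=env.sense();M=R.from_quat(s["tool_rot"][[1,2,3,0]]).as_matrix()
print(r.T@(s["ee_pos"][:2]-o),np.degrees(np.arctan2(M[1,2],M[0,2])-th))
cv2.imwrite("pics/s1.png",cv2.resize(env.read_camera("scene")[60:280,200:440,::-1],None,fx=2.7,fy=2.7))
E
```

```text
time_s: 2.6
ee_pos: [551.7, -78.4, 231.2]
tool_rot: [0.433, -0.433, 0.559, -0.559]
contact_force: [-0.1, -0.0, -0.4]
opening: -0.2
[ 59.01232704 -41.35367737] -1.5644253872885088
```

View pics/s1.png

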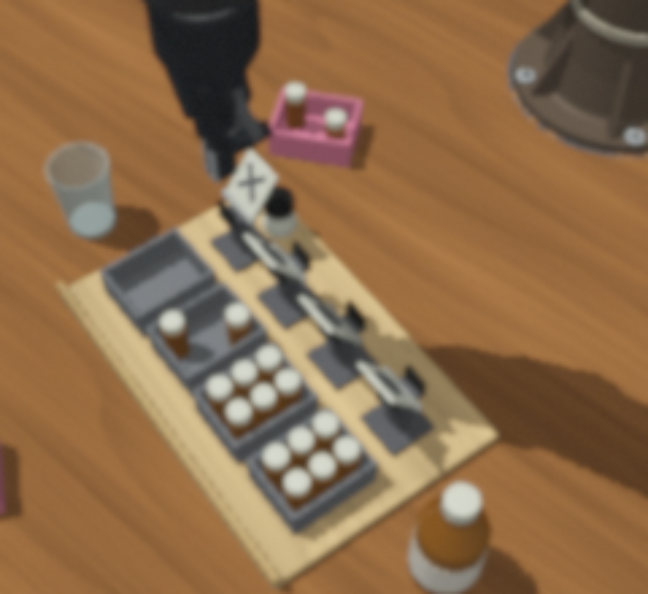

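```bash
python3 -m crank '[[0,3,0,-1.6,1],[0,6,0,-1.6,1],[0,9,0,-1.6,1],[0,11,0,-1.6,1],[0,12.6,0,-1.6,1],[0,12.6,0,-1.6,1],[0,12.6,0,-1.6,1]]'; python3 - <<'E'
from h import *
b=np.load("b.npz");r,o,th=b["r"],b["o"],b["th"]
s=env.sense();M=R.from_quat(s["tool_rot"][[1,2,3,0]]).as_matrix()
print(r.T@(s["ee_pos"][:2]-o),np.degrees(np.arctan2(M[1,2],M[0,2])-th))
cv2.imwrite("pics/s2.png",cv2.resize(env.read_camera("scene")[100:240,220:380,::-1],None,fx=4,fy=4))
print([(a-k)*4 for a,k in zip(proj("scene",s["ee_pos"]),(220,100))])
E
```

```text
time_s: 3.52
ee_pos: [552.5, -79.1, 106.2]
tool_rot: [-0.441, 0.44, -0.553, 0.553]
contact_force: [-0.1, -0.1, 0.3]
opening: 0.1
[ 60.01635064 -41.86990232] 0.020921887044059794
[np.float64(262.74821293988634), np.float64(239.94557358324994)]
```

View pics/s2.png

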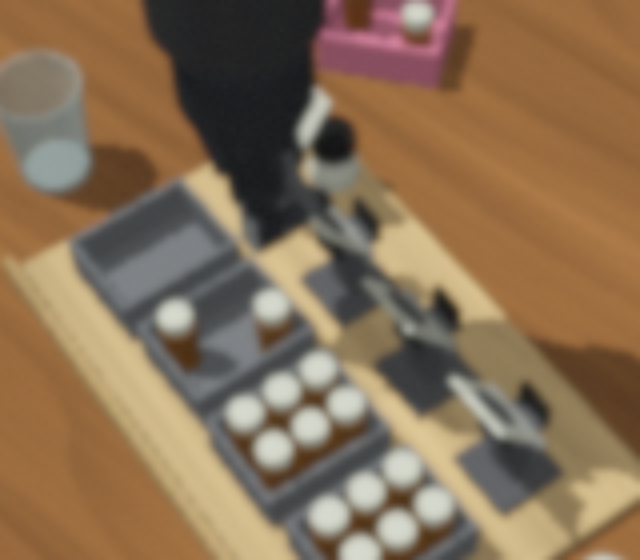

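```bash
python3 -m crank '[[0,0,-0.7,0,1],[0,0,-1.4,0,1],[0,0,-2.1,0,1],[0,0,-2.8,0,1],[0,0,-3.4,0,1],[0,0,-4,0,1],[0,0,-4,0,1]]'; python3 - <<'E'
from h import *
cv2.imwrite("pics/s3.png",cv2.resize(env.read_camera("scene")[100:240,220:380,::-1],None,fx=4,fy=4))
cv2.imwrite("pics/t3.png",cv2.resize(env.read_camera("top")[140:300,255:455,::-1],None,fx=3,fy=3))
E
```

```text
time_s: 4.45
ee_pos: [512.5, -70.3, 105.4]
tool_rot: [0.44, -0.441, 0.553, -0.553]
contact_force: [1.0, -0.6, -0.4]
opening: -0.1
```

View pics/s3.png

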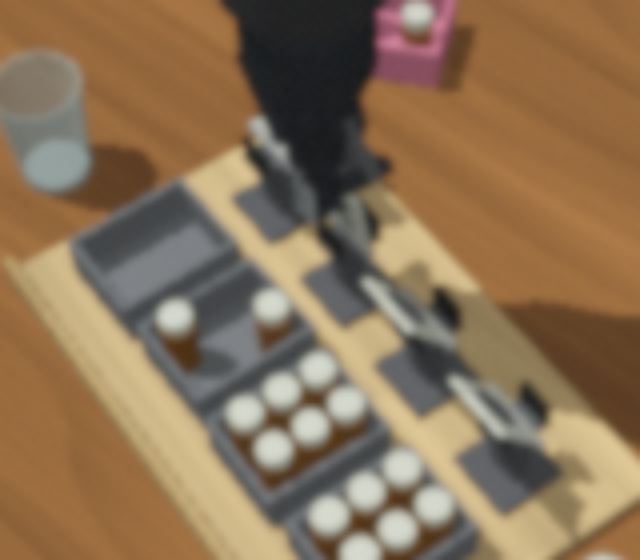

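View pics/t3.png

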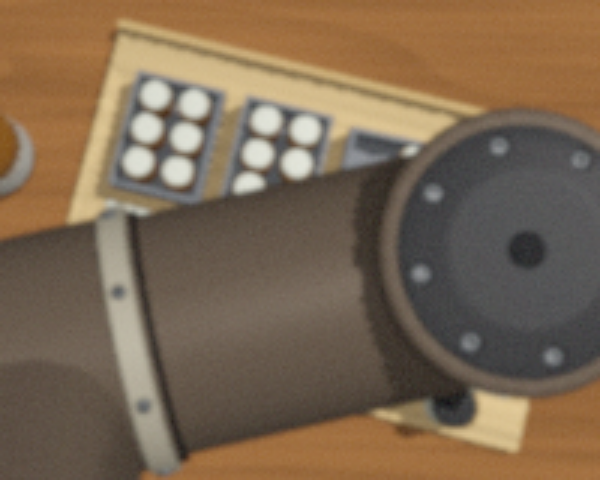

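```bash
python3 -m crank '[[0,0,-0.6,0,1],[0,0,-1.2,0,1],[0,0,-1.8,0,1],[0,0,-2.2,0,1],[0,0,-2.2,0,1],[0,0,-2.2,0,1]]'; python3 - <<'E'
from h import *
b=np.load("b.npz");r,o=b["r"],b["o"];print(r.T@(env.sense()["ee_pos"][:2]-o))
cv2.imwrite("pics/s4.png",cv2.resize(env.read_camera("scene")[100:240,220:380,::-1],None,fx=4,fy=4))
E
```

```text
time_s: 5.3
ee_pos: [491.7, -65.5, 105.4]
tool_rot: [-0.441, 0.44, -0.553, 0.553]
contact_force: [0.5, -0.5, 0.0]
opening: 0.2
[ -2.31962905 -42.18948116]
```

View pics/s4.png

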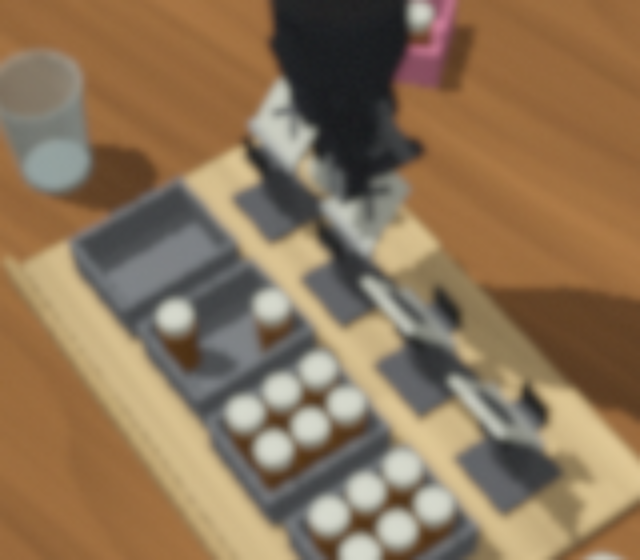

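Tag 3 now shows its X face, at about (360,215) in the crop. I'll back off towards the bin, raise the tool and move clear.

```bash
python3 -m crank '[[0,0,1.5,0,1],[0,0,3,0,1],[0,-2,4,0,1],[0,-6,4,0,1],[0,-11,4,0,1],[0,-14,4,0,1],[-6,-15,4,0,1],[-12,-15,4,0,1],[-18,-15,2,0,1],[-24,-15,0,0,1]]' && python3 -m crank '[[-6,0,-1,0,1],[-12,0,-2,0,1],[-17,0,-3,0,1],[-17,0,-3,0,1],[-17,0,-3,0,1]]'; python3 - <<'E'
from h import *
cv2.imwrite("pics/s5.png",cv2.resize(env.read_camera("scene")[100:280,210:390,::-1],None,fx=3.3,fy=3.3))
cv2.imwrite("pics/t5.png",cv2.resize(env.read_camera("top")[140:300,255:455,::-1],None,fx=3,fy=3))
E
```

```text
time_s: 6.6
ee_pos: [546.2, 168.9, 255.1]
tool_rot: [-0.44, 0.44, -0.553, 0.553]
contact_force: [0.9, -0.6, -1.0]
opening: -0.1
time_s: 7.22
ee_pos: [554.7, 339.4, 254.5]
tool_rot: [-0.44, 0.441, -0.553, 0.553]
contact_force: [0.4, -0.5, -0.1]
opening: -0.1
```

View pics/s5.png

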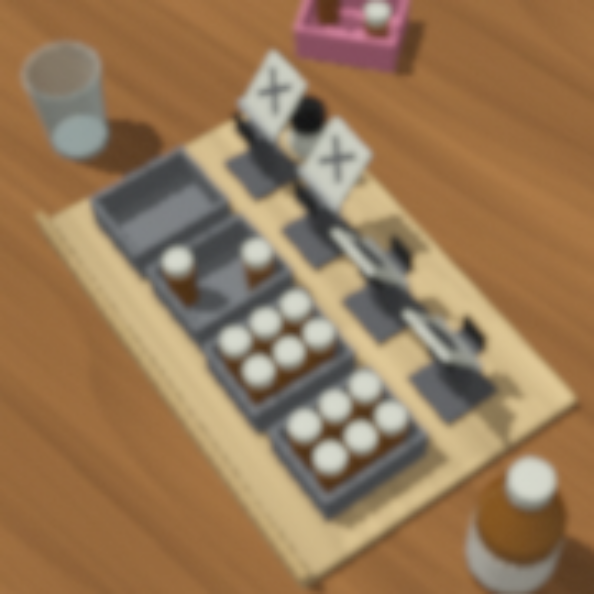

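View pics/t5.png

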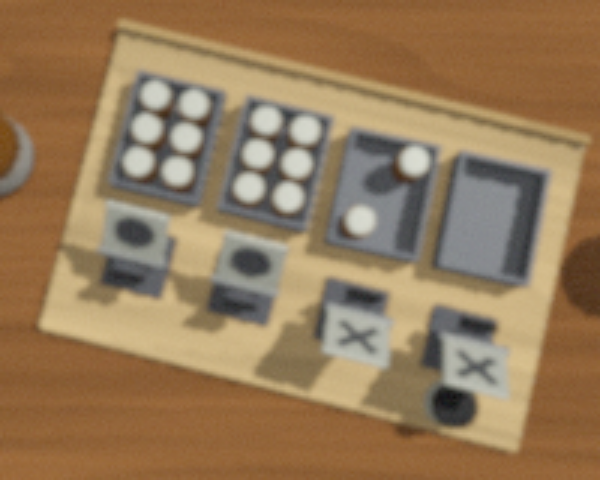

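The final pictures show X on the tags at the low and empty bins (top crop (358,337) and (475,367)) and discs on the tags at the two full bins ((135,233) and (250,262)). Nothing else has moved.

```bash
python3 -c "
from station import env
print(env.finish_job())"
```

```text
the job is handed in; nothing more can be done
None
```

I flipped the one wrong tag and handed the job in at about 7.3 s; the hand-in gave no verdict. The wrong tag was the one in front of the two-vial bin. I pushed it over from the bin side with the closed fingertips, and the wrist force read about 1 N or less at the end of each move.

In the last pictures from both cameras, both full bins show discs, with their tags leaning towards the bins. The low and empty bins show X, with their tags leaning towards the robot. The bins, bottle, beaker and jar look unmoved by eye; I did not measure their positions again. The arm stood clear of everything, and no check failed or disagreed.

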